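# Clamp the large electrode for cleaning

### The job

Push the large pale electrode with the red ring across the worktop into the green V-block until it rests against both walls of the V, while the clamp is still open. Then push the red clamp lever over past its middle so that it snaps shut and its rubber pad presses on the electrode. Only push, never lift or tip the electrode, and leave the other two electrodes and the blue cup where they stand.

Things in the scene. Friction and masses are not known exactly. Their poses are not given: they have to be found in the camera images.
- electrode: Loose electrode head, about 90 g: pale flat disc on the worktop, 63 mm across, rim 8 mm high (widest 2 to 6 mm up), top rising to 12 mm at the middle, where an upright stem 16 mm across with a red ring ends at 46 mm. Origin: centre of the underside; z up. Round: yaw is free. Pushed on the rim, it slides easily (1 N).
- nest: Green V-block fixed to the worktop. Origin at worktop height: where the seated electrode's origin belongs. x points from the mouth into the V (push along +x). Walls 14 mm high, 45 degrees either side of x, meet at x = 45 mm; free ends at x = 0, y = +-45 mm. Behind, a block 46 mm wide, 14 high, to x = 104 mm; two cheeks 41 mm high carry the lever's hinge pin (along y) at x = 64, z = 30 mm.
- clamp (a joint): Clamp lever hinge, rad. 0 = open (start): handle leans 35 degrees back, away from the mouth; pad raised above 50 mm, over x = 25 mm. 1.05 = closed, at its end stop. Over-centre spring: from below 0.52 it snaps back open, from above it snaps closed by itself; about 4 N at the tip starts it. Closed, also on the electrode, it reads about 1.05, handle 25 degrees toward the mouth.
- handle_tip (a point): Middle of the round upper end of the lever's handle (bar 15 mm thick, upper half red), 80 mm from the hinge pin. Open: in the nest's frame at x = 110 mm, y = 0, 96 mm above the worktop. Closing carries it over the top (110 mm high) along the nest's -x, to about x = 30 mm.
- clamp_pad: Black rubber pad at the end of the clamp arm, 8 mm thick; closed, it presses on the disc about 20 mm on the nest's +x side of the stem with about 6 N (the rubber gives 1 to 2 mm). Origin on the hinge pin, not at the pad.
- black_electrode: Loose bystander: electrode with a black disc 55 mm across and a red ring, 46 mm high, origin under its centre. Leave alone.
- small_electrode: Loose bystander: electrode with a pale disc 45 mm across and a blue ring, 46 mm high, origin under its centre. Leave alone.
- cup: Loose bystander: blue cup, 69 mm across the rim, 32 mm high, origin under its centre. Leave alone.
Not all that is in view belongs to the job. What is shaped like the electrode but orange or pink is not meant.

How it is judged:
By the outcome, as a careful person would: the job done as asked, in the order asked, and still so for the second after the job is handed in, with the robot touching nothing.
It also fails if it takes over 64 s, if anything falls off the work surface, if the arm or the gripper's body presses on something with over 40 N, if the wrist force passes 120 N, or if a joint passes its speed limit or range.

### The arm

A 6-joint arm with a two-finger parallel gripper is mounted at the origin on a cart in front of the work surface, level with it; the furniture and walls round the work are solid. World frame = base frame: x ahead of the robot, y to its left, z up, the work surface at z = 0. Lengths are in m, angles in degrees, forces in N, time in s.
With the tool pointing down it reaches from about 0.4 to 0.825 m from the base axis. Payload 7 kg.
Tool frame: the origin (TCP) lies midway between the tips of the shut fingers; the grasp point (between the pads) lies 19 mm behind it (hold_point_z is the distance from the TCP to the grasp point, in m); z points along the fingers, y is the line along which they close (so a half turn about z gives the same grasp; the last joint's range is limited). The gripper opens to 88 mm and grips with 3 to 60 N. Pads are 19 mm wide; open, the fingers measure 130 mm over their backs; the gripper's body (78 mm by 193 mm) begins 47 mm behind the grasp point.
Start: joints at [-50.128, 20.546, 0.682, 0, -70.136, -16.507], TCP at [0.268, -0.62, 0.227] pointing down, gripper open.
Joint ranges: [-176.03, 176.03], [-82.01, 121.73], [-58.28, 71.71], [-173.87, 95.51], [-174.79, -0.11], [-173.66, 173.66]. Speed limits (degrees/s): [136.94, 136.94, 172.46, 180, 180, 180].

### API

Orientations are given as [roll, pitch, yaw] about the fixed x, y, z axes, in that order (R = Rz(yaw) Ry(pitch) Rx(roll)).
In Python, from plant import get_state, capture, close_job, hold_point_z gives the robot as it stands.
- The arm moves only by the shell command python3 -m inch 'ROWS' [FORCE]. ROWS is text: rows parted by semicolons, each of 5 numbers parted by spaces: the shift along the tool's x, y, z normalised to -1 to 1, where 1 is 0.15 m, then the turn about the tool's z normalised to -1 to 1, where 1 is 360 degrees, then the opening, from 0 (shut) to 1 (fully open). In form: tx ty tz spin grip; .... A call has exactly 8 rows; each row shifts and turns the commanded pose from where the row before left it, along the tool's axes as they then stand; what a row does not reach is not made up. A row lasts 1/8 s, in which the tool goes at most 62.5 mm and 10.7 degrees, less where a joint would pass 70% of its speed; a pose out of reach is approached as far as the arm can. A call with a number of a shift or a turn outside -1 to 1 is refused whole. A call with a gripper value outside its range is refused whole. The fingers move at their own pace and stop on an object; FORCE is the grip in N (left out, the last holds). Time passes only in rows, so rows that do not move let the fingers close, or fill a call up. It gives the time, the measured TCP pose, the force, the opening and the grip force at its end, in the units of the state.
- get_state(): the state, without advancing time (a new reading comes with each control period).
- capture(name): name is "scene" or "top"; returns a dict with "color" (400x640x3 uint8, blue, green, red), "mtx" (3x3 intrinsics, pixels), "R" (3x3) and "t" (3): a world point X has camera coordinates R X + t. Camera axes: x right, y down, z forward; pixel columns grow to the right and rows downward; lengths in m; the calibration is good to about 2 mm. A picture is of the moment at which its call begins. There is no depth.
- close_job(): hands the job in; it is judged then, once.
The state is a dict: "time_s": time; "joints": joint angles; "qd": joint speeds; "joint_torque": joint torques, N m; "tcp_pos": TCP position; "eef_rot": TCP orientation; "contact_force": force on the tool from outside, world axes, zero at the start; "moment": the same for the moment, N m; "gripper_width": finger opening in m; "gripper_force": force on a finger pad.
Only numpy, scipy, OpenCV 4.12 (cv2) and the standard library are available. Lean on these libraries where they do the work, as an engineer would, in place of code of your own. Each camera call takes 0.05 s, during which the arm holds its last target. There are 200 camera calls.

## Working session

There is one attempt and no reset: what is moved stays moved. The work goes in short steps, Python scripts to look and compute and a shell command to move; the robot and the scene stay as the last step left them, time stands still between calls to the robot, and variables do not carry over. Pictures are saved under pics/ and viewed, at most 13 in all, crops included, and the job is handed in when it is done.

```bash
mkdir -p pics; ls; python3 - <<'E'
from plant import *
import cv2
for n in("scene","top"):
    c=capture(n); cv2.imwrite(f"pics/{n}0.png",c["color"])
    print(n,c["mtx"].tolist(),c["R"].round(4).tolist(),c["t"].round(4).tolist())
s=get_state(); print(s["time_s"],s["tcp_pos"],s["eef_rot"],s["gripper_width"],hold_point_z)
E
```

```text
pics
scene [[401.87441074436657, 0.0, 315.2585713885643], [0.0, 401.87441074436657, 194.95496462341066], [0.0, 0.0, 1.0]] [[0.892, -0.4518, -0.0095], [-0.2923, -0.5606, -0.7748], [0.3447, 0.6939, -0.6322]] [-0.4444, 0.2275, 0.7054]
top [[417.57817303585364, 0.0, 320.85096634278295], [0.0, 417.57817303585364, 197.64355345854622], [0.0, 0.0, 1.0]] [[-0.0047, -0.9993, 0.0371], [-0.9939, 0.0006, -0.1106], [0.1105, -0.0374, -0.9932]] [0.0171, 0.5367, 0.8954]
0.1 [ 0.26746892 -0.61925466  0.2257112 ] [ 1.79913302e+02 -8.45835211e-03 -1.56642122e+02] 0.08775079559962212 0.0188
```

View pics/top0.png

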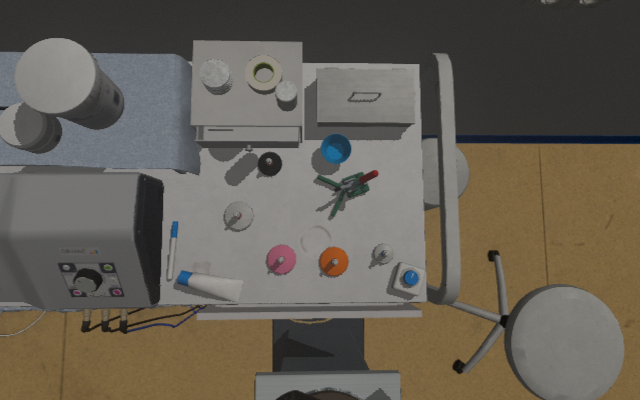

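View pics/scene0.png

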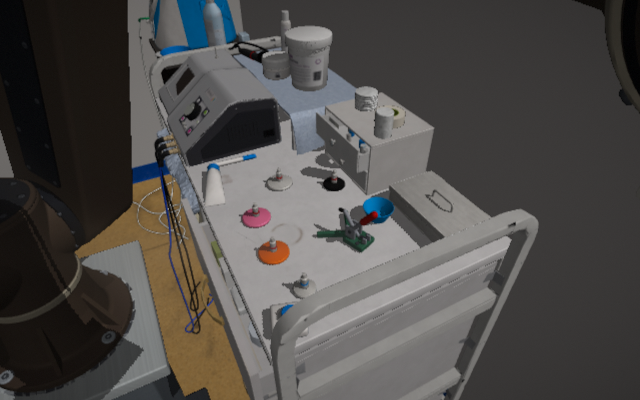

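Top view: the target electrode is at about (239,215), the nest at (343,188), its red handle at (370,177), the cup at (336,149) and the black electrode at (270,163). The small electrode is at (383,254). I'll enlarge to read points.

```bash
python3 - <<'E'
import cv2
a=cv2.imread("pics/top0.png")[150:235,215:395]
b=cv2.imread("pics/scene0.png")[160:280,260:420]
cv2.imwrite("pics/topc.png",cv2.resize(a,(720,340),interpolation=cv2.INTER_CUBIC))
cv2.imwrite("pics/scenec.png",cv2.resize(b,(800,600),interpolation=cv2.INTER_CUBIC))
E
```

```text
(no output)
```

View pics/topc.png

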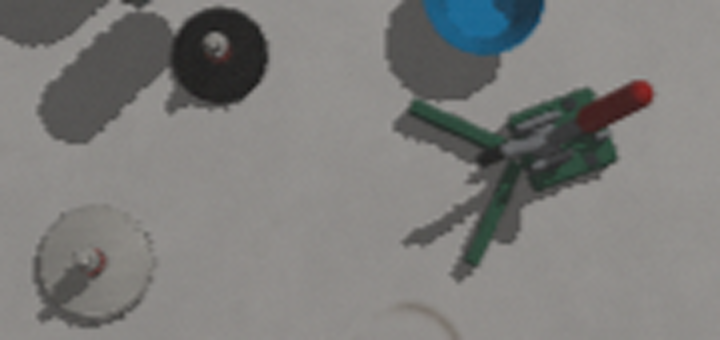

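View pics/scenec.png

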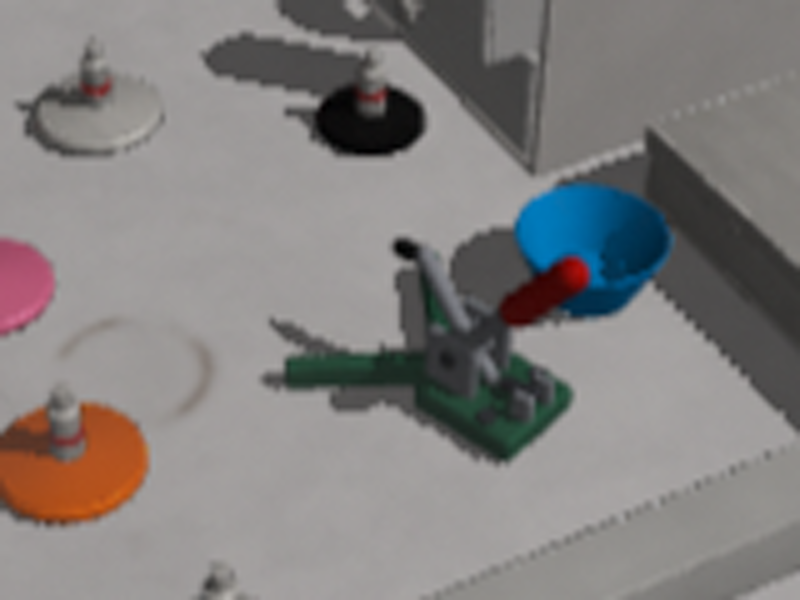

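The crops show these points (in crop pixels). Top: disc (96,265), arm ends (416,108) and (472,262), handle end (643,93), block corners (590,92) and (615,155). Scene: handle end (573,273), left wall end (290,370), block corners (507,448) and (571,393). I'll fit the nest pose from these.

```bash
cat > h.py <<'E'
import numpy as np
from plant import *
CAM={}
def cam(n):
    if n not in CAM: CAM[n]=capture(n)
    return CAM[n]
def proj(n,X):
    c=cam(n); p=c["mtx"]@(c["R"]@np.asarray(X,float)+c["t"]); return p[:2]/p[2]
def ray(n,uv,z):
    c=cam(n); d=c["R"].T@np.linalg.solve(c["mtx"],[*uv,1]); o=-c["R"].T@c["t"]
    return o+d*(z-o[2])/d[2]
def tp(x,y): return np.array([215+(x+.5)/4-.5,150+(y+.5)/4-.5])
def sp(x,y): return np.array([260+(x+.5)/5-.5,160+(y+.5)/5-.5])
E
python3 - <<'E'
from h import *
from scipy.optimize import least_squares
obs=[("top",tp(416,108),(0,45,14)),("top",tp(472,262),(0,-45,14)),("top",tp(643,93),(110,0,96)),
("top",tp(590,92),(104,23,14)),("top",tp(615,155),(104,-23,14)),
("scene",sp(573,273),(110,0,96)),("scene",sp(290,370),(0,-45,10)),("scene",sp(507,448),(104,-23,14)),("scene",sp(571,393),(104,23,14))]
def W(p,q):
    c,s=np.cos(p[2]),np.sin(p[2]); q=np.array(q)/1000
    return [p[0]+c*q[0]-s*q[1],p[1]+s*q[0]+c*q[1],q[2]]
f=lambda p:np.concatenate([proj(n,W(p,q))-u for n,u,q in obs])
r=least_squares(f,[.5,-.06,-1.2],loss="soft_l1")
print(r.x,np.degrees(r.x[2])); print(r.fun.reshape(-1,2).round(1))
ex=ray("top",tp(95.5,265.5),.004); print("el",ex, ray("top",tp(155,265),.004)-ray("top",tp(35,265),.004))
print("el scene",ray("scene",sp(98,113),.006))
print("stem top",ray("top",tp(90,258),.046),ray("scene",sp(94,42),.046))
for n,u in(("black",tp(220,55)),("cup",(336,149)),("small",(383,254)),("orange",(334,262)),("pink",(281,259))):print(n,ray("top",u,.03 if n=="cup" else .006))
E
```

```text
[ 0.54038624  0.00702839 -1.21122995] -69.39836436371826
[[-1.3  1.7]
 [-1.1  0.3]
 [ 0.2  0.9]
 [ 1.3 -1.2]
 [ 2.5  1.8]
 [ 0.3  0.2]
 [-0.5 -1.9]
 [ 1.1 -0.5]
 [ 1.6 -1.5]]
el [0.49813662 0.20018805 0.004     ] [-0.0001497  -0.06701701  0.        ]
el scene [0.49606545 0.19609159 0.006     ]
stem top [0.49934964 0.19651911 0.046     ] [0.49866034 0.20048239 0.046     ]
black [0.61808237 0.13135417 0.006     ]
cup [ 0.64655798 -0.01890474  0.03      ]
small [ 0.41166018 -0.12457938  0.006     ]
orange [ 0.39454891 -0.01397632  0.006     ]
pink [0.40190143 0.10421887 0.006     ]
```

```bash
python3 - <<'E'
from h import *
from scipy.optimize import least_squares
# rail height: match top-view and scene-view points of rail
for a,b in(((447,300),(285,320)),((443,60),(522,228)),((160,190),(275,100)),((300,130),(430,130))):
    r=least_squares(lambda X:np.r_[proj("top",X)-a,proj("scene",X)-b],[.5,-.1,.2]);print(a,r.x.round(3),r.cost.round(1))
n=np.array([.5404,.007]);e=np.array([.498,.1985]);d=n-e;print(np.linalg.norm(d),np.degrees(np.arctan2(d[1],d[0])))
E
```

```text
(447, 300) [ 0.327 -0.235  0.104] 5.7
(443, 60) [ 0.826 -0.246  0.082] 19.1
(160, 190) [0.54  0.319 0.165] 7.0
(300, 130) [0.71  0.031 0.162] 1149.3
0.19613773221896902 -77.51555112250895
```

```bash
python3 -m inch '0 0 -0.2 0 0.27; 0 0 -0.3 0 0.27; 0 0 -0.3 0 0.27; 0 0 -0.3 0 0.27; 0 0 -0.2 0 0.27; 0 0 0 0 0.27; 0 0 0 0 0.27; 0 0 0 0 0.27'
```

```text
time_s: 1.3
tcp_pos: [0.2676, -0.6193, 0.4202]
eef_rot: [179.9, -0.0, -156.6]
contact_force: [0.0, -0.8, -0.4]
gripper_width: 0.0241
gripper_force: 0.0
```

```bash
python3 - <<'E'
from h import *
for n,u in (("top",(163,180)),("top",(160,300)),("scene",(280,125)),("scene",(192,160))): print(n,u,ray(n,u,0).round(3))
t=np.array([.488,.246]);s=get_state();p=s["tcp_pos"];print(t-p[:2])
E
```

```text
top (163, 180) [0.58  0.372 0.   ]
top (160, 300) [0.314 0.369 0.   ]
scene (280, 125) [0.615 0.472 0.   ]
scene (192, 160) [0.326 0.407 0.   ]
[0.2204128  0.86548043]
```

```bash
python3 -m inch '0 0 0 -0.0267 0.27; 0 0 0 -0.0267 0.27; 0 0 0 -0.0267 0.27; 0 0 0 -0.0267 0.27; 0 0 0 -0.0267 0.27; 0 0 0 -0.0267 0.27; 0 0 0 -0.0267 0.27; 0 0 0 -0.0262 0.27'
python3 - <<'E'
from h import *
from scipy.spatial.transform import Rotation as Ro
s=get_state();R=Ro.from_euler("xyz",s["eef_rot"],degrees=True).as_matrix()
print(s["eef_rot"],R.T@(np.array([.488,.246,.42])-s["tcp_pos"])/.15)
E
```

```text
time_s: 2.4
tcp_pos: [0.2676, -0.6196, 0.421]
eef_rot: [180.0, 0.0, -79.6]
contact_force: [1.2, 0.5, -0.1]
gripper_width: 0.0239
gripper_force: 0.0
[ 1.79973472e+02  4.54307755e-02 -7.96045195e+01] [-5.41068237 -2.48625168  0.00967585]
```

```bash
python3 -m inch '-0.15 -0.07 0 0 0.27; -0.3 -0.14 0 0 0.27; -0.34 -0.155 0 0 0.27; -0.34 -0.155 0 0 0.27; -0.34 -0.155 0 0 0.27; -0.34 -0.155 0 0 0.27; -0.34 -0.155 0 0 0.27; -0.34 -0.155 0 0 0.27'
python3 -m inch '-0.34 -0.155 0 0 0.27; -0.34 -0.155 0 0 0.27; -0.34 -0.155 0 0 0.27; -0.34 -0.155 0 0 0.27; -0.34 -0.155 0 0 0.27; -0.34 -0.155 0 0 0.27; -0.34 -0.155 0 0 0.27; -0.34 -0.155 0 0 0.27'
cat >> h.py <<'E'
from scipy.spatial.transform import Rotation as Ro
def to(x,y,z,yaw=None):
    s=get_state();R=Ro.from_euler("xyz",s["eef_rot"],degrees=True).as_matrix()
    print(s["tcp_pos"].round(4),s["eef_rot"].round(2),"rows",(R.T@(np.array([x,y,z])-s["tcp_pos"])/.15).round(3))
E
python3 -c "
from h import *
to(.488,.246,.15)"
```

```text
time_s: 3.4
tcp_pos: [0.3705, -0.2203, 0.4214]
eef_rot: [-180.0, -0.0, -79.9]
contact_force: [1.2, -0.7, 0.1]
gripper_width: 0.0234
gripper_force: 0.0
time_s: 4.4
tcp_pos: [0.4824, 0.2141, 0.4215]
eef_rot: [-180.0, -0.0, -79.9]
contact_force: [0.9, -0.5, -0.2]
gripper_width: 0.0232
gripper_force: 0.0
[0.4824 0.2141 0.4215] [-1.7999e+02 -1.0000e-02 -7.9890e+01] rows [-0.203 -0.074  1.81 ]
```

```bash
python3 -m inch '-0.1 -0.04 0.1 0 0.27; -0.06 -0.034 0.25 0 0.27; 0 0 0.3 0 0.27; 0 0 0.3 0 0.27; 0 0 0.3 0 0.27; 0 0 0.3 0 0.27; 0 0 0.25 0 0.27; 0 0 0 0 0.27'
python3 -c "
from h import *
import cv2
to(.488,.246,.005)
c=capture('top')['color'];cv2.imwrite('pics/t1.png',cv2.resize(c[130:260,140:400],(780,390),interpolation=cv2.INTER_CUBIC))"
```

```text
time_s: 5.4
tcp_pos: [0.4873, 0.2359, 0.1489]
eef_rot: [179.7, -0.2, -80.0]
contact_force: [0.9, -0.2, 0.5]
gripper_width: 0.0235
gripper_force: 0.0
[0.4873 0.2359 0.1489] [179.7   -0.19 -79.96] rows [-0.069 -0.021  0.959]
```

View pics/t1.png

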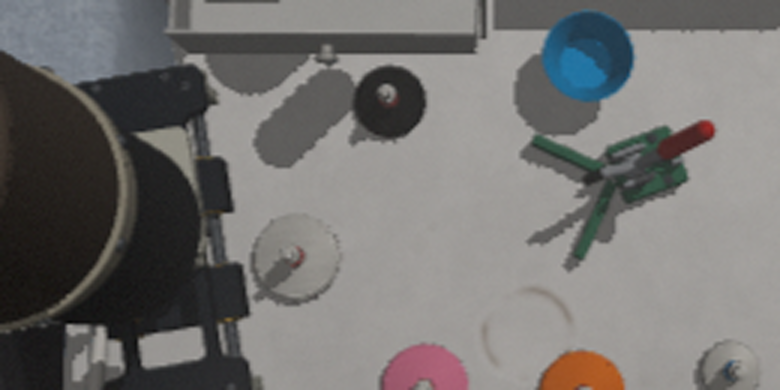

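The view shows the gripper behind the electrode (disc at crop (296,258)), with its long side along tool y, clear of the drawers. The nest is unchanged. Backing up 10 mm, then descending.

```bash
python3 -m inch '-0.07 -0.02 0 0 0.27; 0 0 0.1 0 0.27; 0 0 0.2 0 0.27; 0 0 0.25 0 0.27; 0 0 0.2 0 0.27; 0 0 0.12 0 0.27; 0 0 0.08 0 0.27; 0 0 0 0 0.27'
python3 -c "
from h import *
to(.488,.246,.004)"
```

```text
time_s: 6.45
tcp_pos: [0.49, 0.2486, 0.0085]
eef_rot: [179.9, -0.0, -79.9]
contact_force: [-1.0, -0.4, 0.5]
gripper_width: 0.0233
gripper_force: 0.0
[0.49   0.2486 0.0085] [ 1.7995e+02 -4.0000e-02 -7.9920e+01] rows [0.014 0.016 0.03 ]
```

```bash
python3 -m inch '0 0 0.03 0 0.27; 0.03 0 0 0 0.27; 0.03 0 0 0 0.27; 0.05 0 0 0 0.27; 0.05 0 0 0 0.27; 0.05 0 0 0 0.27; 0.05 0 0 0 0.27; 0.05 0 0 0 0.27'
python3 -m inch '0.05 0 0 -0.002 0.27; 0.05 0 0 -0.002 0.27; 0.05 0 0 -0.002 0.27; 0.05 0 0 -0.002 0.27; 0.05 0 0 -0.002 0.27; 0.05 0 0 -0.002 0.27; 0.05 0 0 -0.002 0.27; 0 0 0 0 0.27'
python3 -c "
from h import *
import cv2
to(.5268,.043,.004)
c=capture('top')['color'];cv2.imwrite('pics/t2.png',cv2.resize(c[140:240,220:400],(720,400),interpolation=cv2.INTER_CUBIC))"
```

```text
time_s: 7.45
tcp_pos: [0.4986, 0.2025, 0.0047]
eef_rot: [-180.0, 0.0, -79.9]
contact_force: [-0.8, 2.0, 1.4]
gripper_width: 0.0239
gripper_force: 0.7
time_s: 8.45
tcp_pos: [0.5094, 0.1508, 0.0044]
eef_rot: [180.0, -0.0, -74.9]
contact_force: [-0.2, 0.1, 0.0]
gripper_width: 0.0237
gripper_force: 0.0
[0.5094 0.1508 0.0044] [ 1.7997e+02 -2.0000e-02 -7.4910e+01] rows [0.724 0.075 0.003]
```

View pics/t2.png

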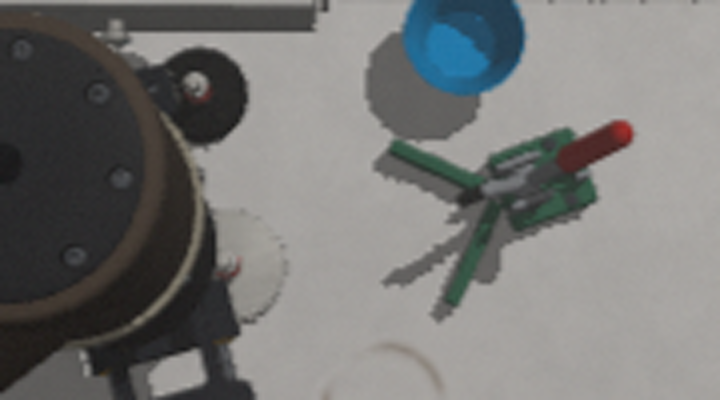

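The disc is ahead of the fingers (right edge at crop x = 288, row 265) and following properly; the black electrode and the cup are unmoved. Continuing.

```bash
python3 -m inch '0.05 0.007 0 -0.002 0.27; 0.06 0.007 0 -0.002 0.27; 0.07 0.007 0 -0.002 0.27; 0.07 0.007 0 -0.002 0.27; 0.07 0.007 0 -0.002 0.27; 0.07 0.007 0 -0.002 0.27; 0.07 0.007 0 -0.002 0.27; 0.07 0.007 0 -0.002 0.27'
python3 -m inch '0.03 0.007 0 0 0.27; 0.03 0.007 0 0 0.27; 0.03 0.004 0 0 0.27; 0 0 0 0 0.27; 0 0 0 0 0.27; 0 0 0 0 0.27; 0 0 0 0 0.27; 0 0 0 0 0.27'
python3 -c "
from h import *
import cv2
to(.5268,.043,.004)
a=capture('top')['color'][140:240,280:400];b=capture('scene')['color'][180:280,280:400]
f=lambda c:cv2.resize(c,(400,333),interpolation=cv2.INTER_CUBIC)
cv2.imwrite('pics/t3.png',np.hstack([f(a),f(b)]))"
```

```text
time_s: 9.5
tcp_pos: [0.5259, 0.0727, 0.0046]
eef_rot: [180.0, -0.0, -69.1]
contact_force: [-0.2, 0.5, -0.2]
gripper_width: 0.0235
gripper_force: 0.1
time_s: 10.5
tcp_pos: [0.528, 0.0599, 0.0046]
eef_rot: [-180.0, -0.0, -69.1]
contact_force: [-0.6, -0.6, 0.3]
gripper_width: 0.0235
gripper_force: 0.0
[0.528  0.0599 0.0046] [-180.     -0.    -69.11] rows [0.103 0.048 0.004]
```

View pics/t3.png

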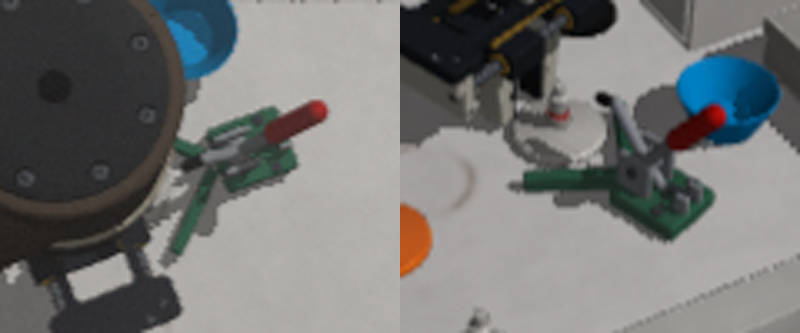

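In the scene half, the disc sits at (560,130) in front of the fingers, just short of the far wall, with the pad arm clear and the clamp still open. Small steps now, watching the force.

```bash
python3 -m inch '0.015 0.01 0 0 0.27; 0.015 0.01 0 0 0.27; 0.015 0.01 0 0 0.27; 0.015 0.01 0 0 0.27; 0 0 0 0 0.27; 0 0 0 0 0.27; 0 0 0 0 0.27; 0 0 0 0 0.27'
python3 -m inch '0.015 0 0 0 0.27; 0.015 0 0 0 0.27; 0 0 0 0 0.27; 0 0 0 0 0.27; 0 0 0 0 0.27; 0 0 0 0 0.27; 0 0 0 0 0.27; 0 0 0 0 0.27'
python3 -c "
from h import *
to(.5268,.043,.004)
print(get_state()['joint_torque'])"
```

```text
time_s: 11.6
tcp_pos: [0.5256, 0.0493, 0.0045]
eef_rot: [180.0, -0.0, -69.1]
contact_force: [0.2, -0.3, -0.4]
gripper_width: 0.0239
gripper_force: 0.0
time_s: 12.6
tcp_pos: [0.5272, 0.0451, 0.0046]
eef_rot: [180.0, -0.0, -69.1]
contact_force: [0.2, -0.1, 0.4]
gripper_width: 0.0237
gripper_force: 0.0
[0.5272 0.0451 0.0046] [180.    -0.   -69.12] rows [0.012 0.008 0.004]
[-1.30682366e-02 -4.85986841e+01  1.82596993e+01  4.35509428e+00
  9.22094914e-03 -7.55898909e-04]
```

```bash
python3 -m inch '0.015 0 0 0 0.27; 0.01 0 0 0 0.27; 0 0 0 0 0.27; 0 0 0 0 0.27; 0 0 0 0 0.27; 0 0 0 0 0.27; 0 0 0 0 0.27; 0 0 0 0 0.27'
python3 -m inch '0.01 0 0 0 0.27; 0.01 0 0 0 0.27; 0 0 0 0 0.27; 0 0 0 0 0.27; 0 0 0 0 0.27; 0 0 0 0 0.27; 0 0 0 0 0.27; 0 0 0 0 0.27'
```

```text
time_s: 13.6
tcp_pos: [0.5289, 0.0424, 0.0046]
eef_rot: [-179.9, 0.0, -69.1]
contact_force: [-1.5, 5.6, 0.3]
gripper_width: 0.0235
gripper_force: 2.7
time_s: 14.6
tcp_pos: [0.5296, 0.0413, 0.0045]
eef_rot: [-179.9, 0.1, -69.1]
contact_force: [-5.9, 18.2, 1.1]
gripper_width: 0.024
gripper_force: 8.9
```

The reaction of 19 N lies along the V's axis, so both walls are touched. Back off, go up, and look.

```bash
python3 -m inch '-0.03 0 0 0 0.27; -0.1 0 0 0 0.27; -0.2 0 0 0 0.27; -0.1 0 -0.1 0 0; 0 0 -0.3 0 0; 0 0 -0.4 0 0; 0 0 -0.3 0 0; 0 0 -0.2 0 0'
python3 -m inch '-0.2 0.2 0 0 0; -0.2 0.2 0 0 0; -0.2 0.2 0 0 0; -0.2 0.2 0 0 0; -0.1 0.2 0 0 0; 0 0 0 0 0; 0 0 0 0 0; 0 0 0 0 0'
python3 -c "
from h import *
import cv2
to(.5875,-.118,.2)
a=capture('top')['color'][140:240,280:400];b=capture('scene')['color'][180:280,280:400]
f=lambda c:cv2.resize(c,(400,333),interpolation=cv2.INTER_CUBIC)
cv2.imwrite('pics/t4.png',np.hstack([f(a),f(b)]))"
```

```text
time_s: 15.6
tcp_pos: [0.507, 0.0993, 0.2033]
eef_rot: [-179.8, 0.0, -69.1]
contact_force: [1.0, -0.4, -0.3]
gripper_width: 0.0003
gripper_force: 0.0
time_s: 16.6
tcp_pos: [0.3189, 0.1717, 0.1997]
eef_rot: [-180.0, -0.0, -69.2]
contact_force: [-0.3, -0.3, 0.2]
gripper_width: 0.0004
gripper_force: 0.0
[0.3189 0.1717 0.1997] [-1.800e+02 -1.000e-02 -6.917e+01] rows [ 2.442e+00 -9.870e-01 -1.000e-03]
```

View pics/t4.png

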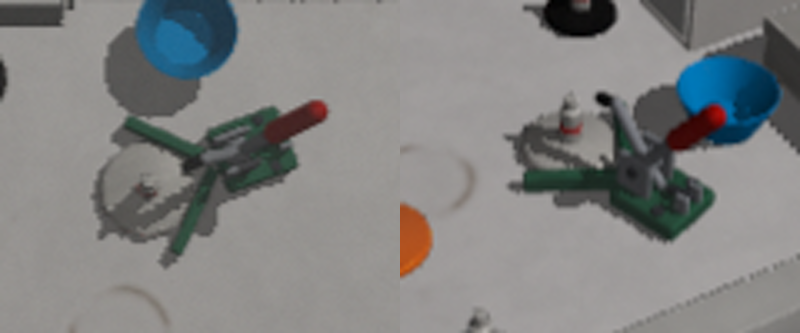

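The disc rests in the V, against both arms (disc centre about (150,190) in the top half), with the clamp open and the bystanders unmoved. Now going over to behind the handle.

```bash
python3 -m inch '0.2 -0.08 -0.1 0 0; 0.32 -0.14 0 0 0; 0.32 -0.14 0 0 0; 0.32 -0.14 0 0 0; 0.32 -0.14 0 0 0; 0.32 -0.14 0 0 0; 0.32 -0.13 0 0 0; 0.32 -0.08 0 0 0'
python3 -m inch '0 0 0 0 0; 0 0 0 0 0; 0 0 0 0 0; 0 0 0 0 0; 0 0 0 0 0; 0 0 0 0 0; 0 0 0 0 0; 0 0 0 0 0'
python3 -c "
from h import *
to(.590,-.121,.085)"
```

```text
time_s: 17.7
tcp_pos: [0.5889, -0.1196, 0.2135]
eef_rot: [179.9, 0.0, -69.2]
contact_force: [0.8, 1.2, 1.4]
gripper_width: 0.0002
gripper_force: 0.0
time_s: 18.7
tcp_pos: [0.5876, -0.1173, 0.2146]
eef_rot: [-180.0, -0.0, -69.1]
contact_force: [1.1, 0.3, -0.2]
gripper_width: 0.0006
gripper_force: 0.0
[ 0.5876 -0.1173  0.2146] [-180.     -0.    -69.11] rows [ 0.029 -0.006  0.864]
```

```bash
python3 -m inch '0.06 -0.006 0 0 0; 0 0 0.1 0 0; 0 0 0.2 0 0; 0 0 0.2 0 0; 0 0 0.2 0 0; 0 0 0.1 0 0; 0 0 0.06 0 0; 0 0 0 0 0'
python3 -c "
from h import *
import cv2
to(.590,-.121,.085)
a=capture('top')['color'][140:240,280:400];b=capture('scene')['color'][180:280,280:400]
f=lambda c:cv2.resize(c,(400,333),interpolation=cv2.INTER_CUBIC)
cv2.imwrite('pics/t5.png',np.hstack([f(a),f(b)]))"
```

```text
time_s: 19.7
tcp_pos: [0.5917, -0.1254, 0.0854]
eef_rot: [180.0, 0.0, -69.1]
contact_force: [-0.2, 0.4, 0.7]
gripper_width: 0.0003
gripper_force: 0.0
[ 0.5917 -0.1254  0.0854] [179.98   0.   -69.12] rows [-0.032 -0.     0.002]
```

View pics/t5.png

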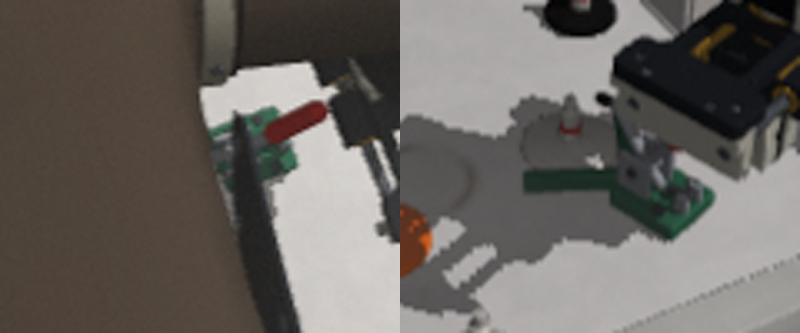

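The fingers are just behind the red handle end (top half (325,110)), and the electrode is still seated. Pushing along -x.

```bash
python3 -m inch '-0.03 0 0 0 0; -0.05 0 0 0 0; -0.05 0 0 0 0; -0.05 0 0 0 0; -0.05 0 0 0 0; -0.05 0 0 0 0; 0 0 0 0 0; 0 0 0 0 0'
python3 -m inch '-0.05 0 0 0 0; -0.05 0 0 0 0; -0.05 0 0 0 0; -0.05 0 0 0 0; 0 0 0 0 0; 0 0 0 0 0; 0 0 0 0 0; 0 0 0 0 0'
```

```text
time_s: 20.8
tcp_pos: [0.5768, -0.086, 0.0857]
eef_rot: [-180.0, -0.0, -69.1]
contact_force: [0.1, -1.9, 1.7]
gripper_width: 0.0004
gripper_force: 1.2
time_s: 21.8
tcp_pos: [0.566, -0.0583, 0.0855]
eef_rot: [180.0, 0.0, -69.1]
contact_force: [-0.2, -0.4, -0.2]
gripper_width: 0.0003
gripper_force: 0.0
```

```bash
python3 -m inch '0.1 0 0 0 0; 0.2 0 0 0 0; 0.1 0 -0.1 0 0; 0 0 -0.3 0 0; 0 0 -0.3 0 0; 0 0 -0.3 0 0; 0 0 -0.2 0 0; 0 0 0 0 0'
python3 -m inch '0 0.2 0 0 0; 0 0.3 0 0 0; 0 0.3 0 0 0; 0 0.3 0 0 0; 0 0.2 0 0 0; 0 0 0 0 0; 0 0 0 0 0; 0 0 0 0 0'
python3 -c "
from h import *
import cv2
to(.590,-.121,.085)
a=capture('top')['color'][140:240,280:400];b=capture('scene')['color'][180:280,280:400]
f=lambda c:cv2.resize(c,(400,333),interpolation=cv2.INTER_CUBIC)
cv2.imwrite('pics/t6.png',np.hstack([f(a),f(b)]))"
```

```text
time_s: 22.8
tcp_pos: [0.5888, -0.1151, 0.2686]
eef_rot: [-179.7, -0.1, -69.1]
contact_force: [0.9, -0.9, -0.2]
gripper_width: 0.0008
gripper_force: 0.0
time_s: 23.8
tcp_pos: [0.4057, -0.1836, 0.2651]
eef_rot: [180.0, 0.0, -69.1]
contact_force: [-0.5, 0.3, 1.0]
gripper_width: 0.0007
gripper_force: 0.0
[ 0.4057 -0.1836  0.2651] [ 1.7995e+02  2.0000e-02 -6.9110e+01] rows [ 0.049 -1.298  1.2  ]
```

View pics/t6.png

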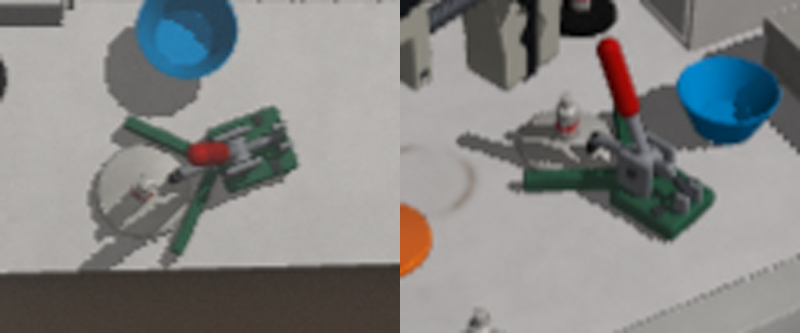

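The lever is over toward the mouth (tip at about (196,152) in the top half), but the stem seems to have moved from (145,187) to (140,187), i.e. a few mm outward. I'll measure both.

```bash
python3 - <<'E'
from h import *
import cv2
n=np.array([.5425,.006]);a=np.radians(-69.3);ux=np.array([np.cos(a),np.sin(a)])
for th in(.6,.8,.95,1.05):
    ang=np.radians(35)-th; q=n+ux*(.064+.08*np.sin(ang)); X=[*q,.03+.08*np.cos(ang)]
    print(th,[((proj(k,X)-o)*3.333).round(0)+(400*(k=="scene"),0) for k,o in(("top",(280,140)),("scene",(280,180)))])
for f in("pics/t4.png","pics/t6.png"): pass
def ob(p,o): return np.array(p)/3.333+o
for p in((147,184),(140,186)): r=ray("top",ob(p,(280,140)),.046)[:2]; print("stem",r,(r-n)@ux)
for p in((171,95),(168,96)): r=ray("scene",ob(p,(280,180)),.046)[:2]; print("stem sc",r,(r-n)@ux)
i4,i6=[cv2.imread(f"pics/t{k}.png") for k in(4,6)]
c=lambda i,y,x,h,w:cv2.resize(i[y:y+h,x:x+w],None,fx=2.6,fy=2.6,interpolation=cv2.INTER_CUBIC)
cv2.imwrite("pics/cmp.png",np.vstack([np.hstack([c(i,95,75,115,150) for i in(i4,i6)]),np.hstack([c(i,75,500,115,150) for i in(i4,i6)])]))
E
```

```text
0.6 [array([256., 131.]), array([659.,  63.])]
0.8 [array([231., 140.]), array([638.,  53.])]
0.95 [array([213., 148.]), array([622.,  49.])]
1.05 [array([202., 152.]), array([613.,  48.])]
stem [0.54022147 0.00914817] -0.0037503362347659653
stem [0.53890843 0.01373064] -0.008501113828795025
stem sc [0.54146532 0.00782385] -0.0020718393379214077
stem sc [0.53927047 0.00785664] -0.0028783366722719924
```

View pics/cmp.png

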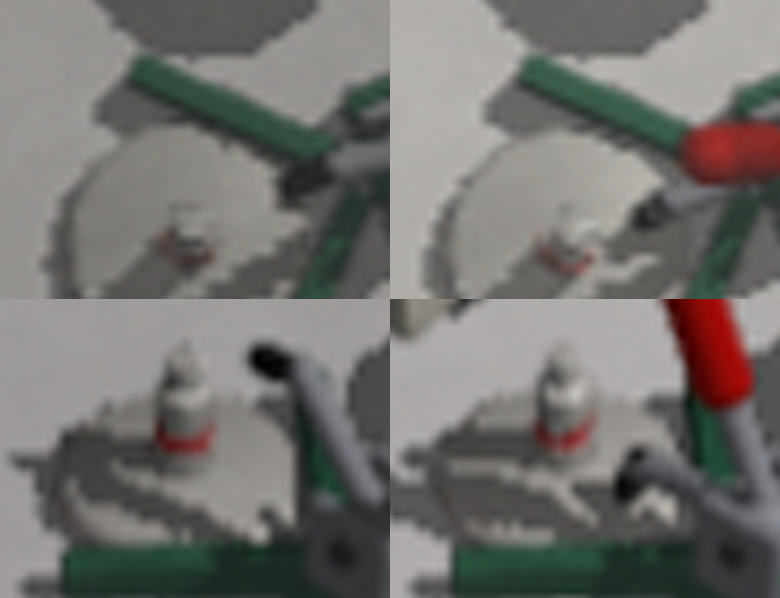

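The lever is fully closed (tip matches about 1.05), but the disc has moved about 2–3 mm out from the walls in both views. I'll nudge it back along the V axis with the same two-finger cradle; the gripper body clears the closed handle by about 20 mm.

```bash
python3 -c "
from h import *
to(.507,.0993,.2651)"
```

```text
[ 0.4055 -0.1835  0.2653] [ 1.7996e+02  2.0000e-02 -6.9090e+01] rows [-1.520e+00 -1.305e+00  1.000e-03]
```

```bash
python3 -m inch '-0.12 -0.1 0 0 0.27; -0.2 -0.17 0 0 0.27; -0.24 -0.21 0 0 0.27; -0.24 -0.21 0 0 0.27; -0.24 -0.21 0 0 0.27; -0.24 -0.21 0 0 0.27; -0.2 -0.17 0 0 0.27; -0.04 -0.025 0 0 0.27'
python3 -m inch '0 0 0.1 0 0.27; 0 0 0.25 0 0.27; 0 0 0.3 0 0.27; 0 0 0.3 0 0.27; 0 0 0.3 0 0.27; 0 0 0.25 0 0.27; 0 0 0.1 0 0.27; 0 0 0 0 0.27'
python3 -c "
from h import *
to(.5296,.0413,.0045)"
```

```text
time_s: 25.0
tcp_pos: [0.5074, 0.1014, 0.2649]
eef_rot: [179.9, -0.0, -69.0]
contact_force: [-0.6, -0.3, -0.3]
gripper_width: 0.0237
gripper_force: 0.0
time_s: 26.0
tcp_pos: [0.5062, 0.0982, 0.025]
eef_rot: [179.9, -0.0, -69.2]
contact_force: [-0.4, 0.4, 0.2]
gripper_width: 0.0237
gripper_force: 0.0
[0.5062 0.0982 0.025 ] [ 1.7989e+02 -3.0000e-02 -6.9150e+01] rows [ 0.41  -0.011  0.137]
```

```bash
python3 -m inch '0 -0.011 0.137 0 0.27; 0.08 0 0 0 0.27; 0.1 0 0 0 0.27; 0.1 0 0 0 0.27; 0.08 0 0 0 0.27; 0 0 0 0 0.27; 0 0 0 0 0.27; 0 0 0 0 0.27'
python3 -m inch '0.01 0 0 0 0.27; 0.01 0 0 0 0.27; 0.005 0 0 0 0.27; 0 0 0 0 0.27; 0 0 0 0 0.27; 0 0 0 0 0.27; 0 0 0 0 0.27; 0 0 0 0 0.27'
python3 -m inch '0.01 0 0 0 0.27; 0.005 0 0 0 0.27; 0 0 0 0 0.27; 0 0 0 0 0.27; 0 0 0 0 0.27; 0 0 0 0 0.27; 0 0 0 0 0.27; 0 0 0 0 0.27'
python3 -c "
from h import *
to(.5296,.0413,.0045)"
```

```text
time_s: 27.0
tcp_pos: [0.5275, 0.0495, 0.005]
eef_rot: [180.0, 0.0, -69.1]
contact_force: [-0.5, 0.2, -0.6]
gripper_width: 0.0238
gripper_force: 0.0
time_s: 28.0
tcp_pos: [0.5288, 0.046, 0.005]
eef_rot: [-180.0, 0.0, -69.1]
contact_force: [-2.7, 3.7, 0.4]
gripper_width: 0.0237
gripper_force: 2.4
time_s: 29.0
tcp_pos: [0.529, 0.0441, 0.0048]
eef_rot: [180.0, 0.0, -69.1]
contact_force: [-4.2, 7.6, 1.0]
gripper_width: 0.0239
gripper_force: 4.2
[0.529  0.0441 0.0048] [ 1.7996e+02  4.0000e-02 -6.9140e+01] rows [0.019 0.003 0.002]
```

```bash
python3 -m inch '0.01 0 0 0 0.27; 0 0 0 0 0.27; 0 0 0 0 0.27; 0 0 0 0 0.27; 0 0 0 0 0.27; 0 0 0 0 0.27; 0 0 0 0 0.27; 0 0 0 0 0.27'
python3 -m inch '0.01 0 0 0 0.27; 0 0 0 0 0.27; 0 0 0 0 0.27; 0 0 0 0 0.27; 0 0 0 0 0.27; 0 0 0 0 0.27; 0 0 0 0 0.27; 0 0 0 0 0.27'
python3 -c "
from h import *
to(.5296,.0413,.0045)"
```

```text
time_s: 30.0
tcp_pos: [0.5296, 0.0429, 0.0049]
eef_rot: [180.0, 0.0, -69.1]
contact_force: [-4.1, 7.6, 0.6]
gripper_width: 0.0238
gripper_force: 4.6
time_s: 31.0
tcp_pos: [0.5302, 0.0422, 0.0048]
eef_rot: [-180.0, 0.1, -69.2]
contact_force: [-6.7, 13.7, 2.1]
gripper_width: 0.0239
gripper_force: 7.2
[0.5302 0.0422 0.0048] [-1.7999e+02  9.0000e-02 -6.9150e+01] rows [0.004 0.006 0.002]
```

```bash
python3 -m inch '0.008 0 0 0 0.27; 0 0 0 0 0.27; 0 0 0 0 0.27; 0 0 0 0 0.27; 0 0 0 0 0.27; 0 0 0 0 0.27; 0 0 0 0 0.27; 0 0 0 0 0.27'
python3 -c "
from h import *
to(.5296,.0413,.0045)"
```

```text
time_s: 32.0
tcp_pos: [0.5304, 0.0418, 0.0048]
eef_rot: [-180.0, 0.1, -69.2]
contact_force: [-8.5, 18.7, 2.9]
gripper_width: 0.0235
gripper_force: 9.9
[0.5304 0.0418 0.0048] [-1.7998e+02  1.4000e-01 -6.9160e+01] rows [0.001 0.006 0.002]
```

```bash
python3 -m inch '0.008 0 0 0 0.27; 0 0 0 0 0.27; 0 0 0 0 0.27; -0.02 0 0 0 0.27; -0.05 0 0 0 0.27; -0.1 0 0 0 0.27; -0.2 0 0 0 0.27; -0.1 0 -0.1 0 0.27'
python3 -m inch '0 0 -0.3 0 0.27; 0 0 -0.4 0 0.27; -0.2 0.2 -0.3 0 0; -0.2 0.2 0 0 0; -0.2 0.2 0 0 0; -0.2 0.2 0 0 0; -0.1 0.2 0 0 0; 0 0 0 0 0'
python3 -c "
from h import *
import cv2
a=capture('top')['color'][140:240,280:400];b=capture('scene')['color'][180:280,280:400]
f=lambda c:cv2.resize(c,(400,333),interpolation=cv2.INTER_CUBIC)
i6=np.hstack([f(a),f(b)]);i4=cv2.imread('pics/t4.png')
c=lambda i,y,x,h,w:cv2.resize(i[y:y+h,x:x+w],None,fx=2.6,fy=2.6,interpolation=cv2.INTER_CUBIC)
cv2.imwrite('pics/cmp2.png',np.vstack([np.hstack([c(i,95,75,115,150) for i in(i4,i6)]),np.hstack([c(i,75,500,115,150) for i in(i4,i6)])]))"
```

```text
time_s: 33.0
tcp_pos: [0.5052, 0.1051, 0.0196]
eef_rot: [179.9, -0.0, -69.1]
contact_force: [0.4, -0.7, 0.1]
gripper_width: 0.0236
gripper_force: 0.0
time_s: 34.0
tcp_pos: [0.3167, 0.1772, 0.171]
eef_rot: [-179.9, 0.1, -68.9]
contact_force: [0.4, 0.6, -0.2]
gripper_width: 0.0006
gripper_force: 0.0
```

View pics/cmp2.png

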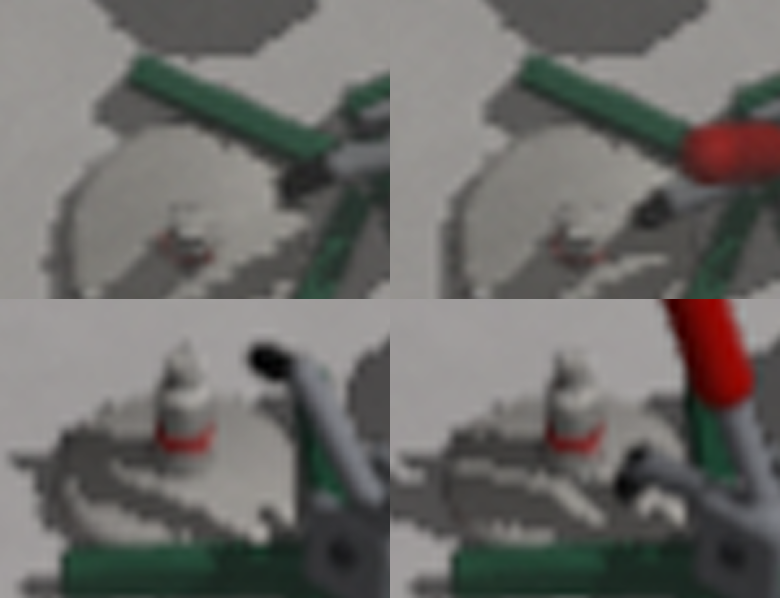

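Stem and disc are back at the seated position in both views (ring at 575-390 = 185, the same as before clamping). The lever is closed with its pad on the disc. Handing in.

```bash
python3 -c "
from plant import *
print(close_job())"
```

```text
the job is handed in; nothing more can be done
None
```

I pushed the electrode against both walls of the V with the clamp open, then snapped the clamp shut; that shifted the electrode 2–3 mm out, so I nudged it back under the closed pad, checked it in both views, and handed in at about 34 s with the cup and other electrodes untouched.

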